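# Level the display leaf and hold its foot down

## Robot

A 6-joint arm with a two-finger parallel gripper is mounted at the origin on the work surface. World frame = base frame: x ahead of the robot, y to its left, z up, the work surface at z = 0. Lengths are in m, angles in rad, forces in N, time in s.
With the tool pointing down it reaches from about 0.25 to 0.775 m from the base axis. Payload 4 kg.
Tool frame: the origin (TCP) lies at the very end of the fingers, on their centre line; the grasp point (between the pads) lies 19 mm behind it; z points along the fingers, y is the line along which they close (so a half turn about z gives the same grasp; the last joint's range is limited). The gripper opens to 94 mm and grips with 3 to 60 N. Pads are 16 mm wide; open, the fingers measure 119 mm over their backs; the gripper's body (75 mm by 177 mm) begins 78 mm behind the grasp point.
Start: joints at [1.15, 0.087, 1.371, -0, 1.684, -0.103], TCP at [0.172, 0.522, 0.206] pointing down, gripper open.
Joint ranges: [-3.1, 3.1], [-0.76, 2.03], [0.27, 2.55], [-1.08, 4.22], [0.17, 2.65], [-2.57, 2.57]. Speed limits (rad/s): [2.79, 2.79, 3.14, 3.14, 3.14, 3.14].

## Interface

Orientations are given as a 3x3 rotation matrix whose columns are the frame's x, y, z axes.
In Python, from bench import arm gives the robot as it stands.
- The arm moves only by the shell command python3 -m inch 'ROWS'. ROWS is JSON, a list of rows, each a list of 7 numbers: the finger opening in cm, from 0 to 9.4, then the shift along the tool's x, y, z in cm, then the turn, a rotation vector about the tool's x, y, z in rad. A call has 1 to 12 rows; each row shifts and turns the commanded pose from where the row before left it, along the tool's axes as they then stand; what a row does not reach is not made up. A row lasts 1/8 s, in which the tool goes at most 62.5 mm and 10.7 degrees, less where a joint would pass 70% of its speed; a pose out of reach is approached as far as the arm can. A call is refused whole if a number of a shift passes 6.25 or a number of a turn 0.188, either way. A call with a gripper value outside its range is refused whole. The fingers move at their own pace and stop on an object; the grip force is fixed at half the most. Time passes only in rows, so rows that do not move let the fingers close. It gives the time, the measured TCP pose, the force, the opening and the grip force at its end, in the units of the state.
- arm.sense(): the state, without advancing time (a new reading comes with each control period).
- arm.grab_frame(name): name is "side" or "top"; returns (picture, depth): 420x560x3 uint8, red, green, blue; 420x560 float32, m along the optical axis (not along the pixel's ray), 0 where there is no reading.
- arm.camera_info(name): a dict with "intrinsics" (3x3 intrinsics, pixels), "R" (3x3) and "t" (3): a world point X has camera coordinates R X + t. Camera axes: x right, y down, z forward; pixel columns grow to the right and rows downward; lengths in m; the calibration is good to about 2 mm. A picture is of the moment at which its call begins. camera_info takes no time and is no camera call.
- arm.job_done(): hands the job in; it is judged then, once.
The state is a dict: "time": time; "q": joint angles; "dq": joint speeds; "joint_torque": joint torques, N m; "position": TCP position; "orientation": TCP orientation; "force": force on the tool from outside, world axes, zero at the start; "torque": the same for the moment, N m; "opening": opening from 0.0 (shut) to 1.0 (fully open); "finger_force": force on a finger pad.
Only numpy, scipy, OpenCV 4.12 (cv2) and the standard library are available. Lean on these libraries where they do the work, as an engineer would, in place of code of your own. Each camera call takes 0.05 s, during which the arm holds its last target. There are 200 camera calls.

## Task

Slide the spirit level lengthwise along the pine riser, without lifting it, from the fixed landing into the outlined place on the hinged leaf, and let go of it there. Then grip the levelling foot's knob at the free end of the leaf, press it down so the foot sits fully home, and turn it until the bubble rests between the two lines while the foot is pressed. Finish still gripping the knob and pressing it fully down, bubble centred, so that the lock nut underneath can be tightened; leave all the other things where they are.

Things in the scene. Friction and masses are not known exactly. Their poses are not given: they have to be found in the camera images.
- riser: Low pine display riser, fixed: 100 mm wide (its x) and 435 mm long (its y), top at 50 mm. Origin on the work surface under the hinge line. From y = 0 to +179 mm the top is a fixed landing; from 0 to -255 mm it is the hinged leaf, hinged along x at the top surface, free end at y = -255 mm. Each part carries a thin dark inlaid rectangle about 48 by 155 mm, the outlined places
- level: Aluminium block spirit level, 140 mm long (its y), 32 mm wide (its x), 40 mm tall, about 0.3 kg; origin at the centre of its underside. It starts on or near the landing's outline, its +y roughly along the riser's +y. The open window along its top shows a white bubble and two black cross lines, 14 mm either side of the middle
- bubble (a joint): Bubble of the spirit level, 18 mm long over its ends: its distance along the level's +y from the middle of the window, m, range -0.035 to 0.035, 0 is centred. It drifts to the higher end, 0.8 mm per milliradian of slope (14 mm per degree), and takes about 1.5 s to settle. Between the lines means within 0.005 of 0
- place (a point): Centre of the outlined place on the hinged leaf, on its top surface, 95 mm from the hinge line; its y runs along the leaf towards the hinge (as the riser's +y)
- foot (a joint): Turn of the levelling foot's steel knob about its upright axis, rad, range -0.2 to 2.6, growing clockwise seen from above. Each radian clockwise raises the free end 4.5 mm (20 milliradian of leaf slope), so that the knob rises as it turns and the bubble shifts 16 mm towards the free end (level's -y); a hidden error of the leaf leaves the level setting unknown, about 0.6 to 1.5 rad clockwise of the start. Stays where it is left; takes about 0.2 N m to turn
- foot_grip (a point): Point on the knob's axis at the height to grip, 31 mm above the leaf, 225 mm from the hinge line. The knob is a disc 52 mm across, its top 12 mm above the leaf, carrying an upright grip bar 44 mm long (this point's x), 10 mm thick (this point's y) and 24 mm tall, top at 36 mm. Fingers astride the bar can bear on the disc to press it
- leaf (a joint): How far the leaf is pressed down against its spring, rad: 0 is riding up (the foot hangs 3.6 mm clear), 0.016 is pressed fully home, foot on its seat. Pressing home takes about 5 N at the knob; it springs up when released. The bubble's reading with the foot not home is off by up to 13 mm towards the free end
- petrified_round: bystander: polished petrified wood round, 110 mm across, 22 mm thick, beside the riser; origin at the centre of its underside
- ring_gauge: bystander: steel ring gauge, 68 mm across, 22 mm tall, lying in front of the riser
- jade: bystander: chunk of green jade, about 50 mm, beyond the leaf
- settings_tray: bystander: grey plastic tray of empty cabochon settings, 160 by 120 by 22 mm
- loupe: bystander: black eye loupe, 34 mm across, 36 mm tall, in front of the landing
- screwdriver: bystander: screwdriver lying on the ledge
- case: bystander: fixed clear display case, 200 by 240 mm and 246 mm tall, with a swing door on its near side
There are look-alikes about, which are no part of the job. What is meant by the level is not pink, and is the larger of those in its own colour.

How it is judged:
On the way, in this order (a step that is already met when the one before it is completed fails the run):
1. the level lies in the leaf's outlined place, let go (horizontal distance between level and place below 0.012 m and angle between the y axis of level and the y axis of place, either way round below 0.12 rad and contact force between the fingers and level below 0.1 N), for 0.2 s.
2. the foot is gripped, pressed home, and turned until the bubble is between the lines (value of joint leaf above 0.013 rad and value of joint bubble between -0.0055 and 0.0055 m and contact force between the fingers and foot above 2 N), for 0.8 s.
At the end, for the whole second after the job is handed in: The level stands untouched in the leaf's outlined place (centre within 12 mm, within 0.12 rad of the leaf's length), the foot is pressed home (joint leaf above 0.013) by fingers still on its knob (over 2 N), and the bubble stays within 5.5 mm of the middle through the last second (all of step 1 and all of step 2 and z of level in the frame of place below 0.004 m and contact force between the arm and level below 0.1 N); the arm keeps its last pose, push and grip.
It fails at once if the level is lifted or tipped (its underside centre more than 10 mm above the riser's top) (z of level in the frame of riser above 0.06 m).
It fails at once if the level falls off the riser (z of level in the frame of riser below 0.035 m).
It fails at once if a bystander is moved more than 20 mm (distance of any of petrified_round, ring_gauge, jade, settings_tray, loupe, screwdriver from where it was at the start of the episode above 0.02 m).
It also fails if it takes over 67 s, if anything falls off the work surface, if the arm or the gripper's body presses on something with over 40 N, if the wrist force passes 120 N, or if a joint passes its speed limit or range.

## Working session

There is one attempt and no reset: what is moved stays moved. The work goes in short steps, Python scripts to look and compute and a shell command to move; the robot and the scene stay as the last step left them, time stands still between calls to the robot, and variables do not carry over. Pictures are saved under pics/ and viewed, at most 10 in all, crops included, and the job is handed in when it is done.

```bash
mkdir -p pics; cat > h.py <<'E'
import numpy as np, cv2
from bench import arm
def snap(n,f,crop=None,s=1):
    p,d=arm.grab_frame(n); np.save(f'pics/{f}_d.npy',d); im=p[...,::-1].copy(); cv2.imwrite(f'pics/{f}_full.png',im)
    if crop: 
        r0,r1,c0,c1=crop; im=im[r0:r1,c0:c1]
    cv2.imwrite(f'pics/{f}.png',cv2.resize(im,None,fx=s,fy=s,interpolation=cv2.INTER_CUBIC)); return p,d
def at(n,f,u,v,z=None):
    c=arm.camera_info(n);K=np.array(c['intrinsics']);R=np.array(c['R']);t=np.array(c['t'])
    ray=np.linalg.inv(K)@[u,v,1]
    if z is None: 
        d=np.load(f'pics/{f}_d.npy')[int(round(v)),int(round(u))]; return R.T@(ray*d-t)
    o=-R.T@t; w=R.T@ray; return o+w*(z-o[2])/w[2]
def st():
    s=arm.sense(); print({k:np.round(s[k],4).tolist() for k in ('time','q','position','orientation','force','torque','opening','finger_force')})
E
python3 - <<'E'
from h import *
snap('top','t0',None,1.42); snap('side','s0',None,1.42); st()
E
```

```text
{'time': 0.1, 'q': [1.1499, 0.0879, 1.3721, -0.0, 1.6836, -0.1031], 'position': [0.1716, 0.522, 0.2044], 'orientation': [[-0.9499, 0.3124, -0.0008], [0.3124, 0.9499, -0.0018], [0.0002, -0.002, -1.0]], 'force': [0.5142, -0.9011, 0.0728], 'torque': [-0.0526, -0.0751, -0.0381], 'opening': 1.0003, 'finger_force': 0.0}
```

View pics/t0.png

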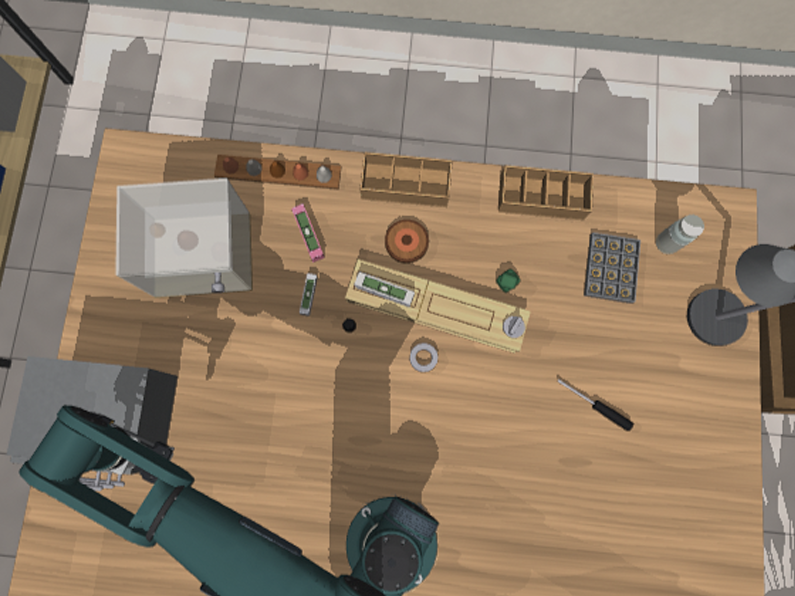

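View pics/s0.png

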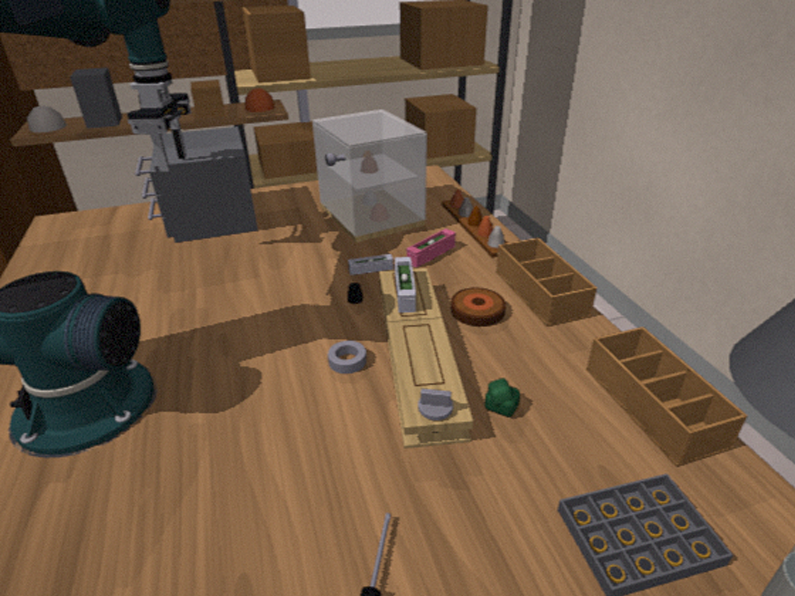

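The top view shows the riser running from (353,280) to (525,335), with the level on the landing at (386,288) and the knob at (513,326). I'll enlarge that area.

```bash
python3 - <<'E'
from h import *
im=cv2.imread('pics/t0_full.png')[175:255,235:385]
cv2.imwrite('pics/t0c.png',cv2.resize(im,None,fx=5,fy=5,interpolation=cv2.INTER_CUBIC))
for u,v in[(386,288),(330,225),(513,326)]: print(at('top','t0',u/1.42,v/1.42))
c=arm.camera_info('top');print(c)
E
```

```text
[0.57573543 0.06857462 0.08605281]
[ 0.74262495  0.22848285 -0.00109159]
[ 0.51562507 -0.23430803  0.08266274]
{'intrinsics': array([[471.93462655,   0.        , 276.38800417],
       [  0.        , 471.93462655, 199.21120421],
       [  0.        ,   0.        ,   1.        ]]), 'R': array([[ 0.09785099, -0.99519641,  0.00304872],
       [-0.97155492, -0.09618941, -0.21639924],
       [ 0.215653  ,  0.01821288, -0.9763002 ]]), 't': array([-0.0035507 ,  0.59660121,  1.53246899])}
```

View pics/t0c.png

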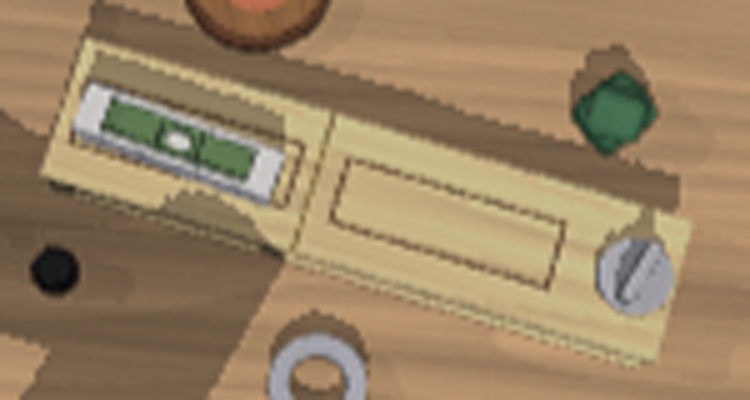

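```bash
python3 - <<'E'
from h import *
P=lambda x,y,z:at('top','t0',(x+.5)/5-.5+235,(y+.5)/5-.5+175,z)
pl=np.array([P(*p,.0505) for p in[(347,158),(567,224),(550,288),(331,218)]])
print(pl.round(4),pl.mean(0))
d=(pl[0]+pl[3]-pl[1]-pl[2]);print('yaw of +y',np.arctan2(d[1],d[0]), np.linalg.norm(d)/2)
h=np.array([P(335,113,.05),P(295,250,.05)]);print('hinge',h,h.mean(0))
print('left edge',P(85,38,.05),P(40,178,.05))
print('bubble',P(178,140,.088))
# level from depth
D=np.load('pics/t0_d.npy'); pts=np.array([at('top','t0',u,v) for v in range(185,222) for u in range(245,300)])
m=(pts[:,2]>.083)&(pts[:,2]<.1)
q=pts[m]; print(len(q),q.mean(0)); r=cv2.minAreaRect((q[:,:2]*1000).astype(np.float32)); print(r)
pts=np.array([at('top','t0',u,v) for v in range(215,245) for u in range(345,375)])
m=(pts[:,2]>.075); q=pts[m];print('bar',len(q),q.mean(0),q.max(0)); print(cv2.minAreaRect((q[:,:2]*1000).astype(np.float32)))
print('disc',P(633,277,.062))
E
```

```text
[[ 0.5823 -0.0407  0.0505]
 [ 0.5515 -0.1929  0.0505]
 [ 0.5067 -0.1844  0.0505]
 [ 0.5399 -0.0334  0.0505]] [ 0.54513151 -0.11285914  0.0505    ]
yaw of +y 1.3628400368472708 0.1549266023033864
hinge [[ 0.61297286 -0.02985525  0.05      ]
 [ 0.51573457 -0.01114613  0.05      ]] [ 0.56435371 -0.02050069  0.05      ]
left edge [0.64879134 0.14620544 0.05      ] [0.54804159 0.1659248  0.05      ]
bubble [0.57552269 0.07400078 0.088     ]
236 [0.57469188 0.07272574 0.08832894]
((575.1110229492188, 73.25560760498047), (139.24948120117188, 33.670406341552734), 74.70172119140625)
bar 45 [ 0.49521734 -0.21620088  0.2202612 ] [0.53908446 0.0259424  1.62526465]
((388.6041259765625, -116.79562377929688), (17.971145629882812, 398.21728515625), 46.84593200683594)
disc [ 0.51774101 -0.23765314  0.062     ]
```

Riser +y is at yaw ≈1.373. The hinge centre is ≈(0.564,−0.0205), the place ≈(0.5455,−0.113) and the foot ≈(0.519,−0.239). The level is at (0.575,0.073), yaw ≈1.304. I'll turn the tool first, then travel above the level.

```bash
python3 -m inch '[[9.4,0,0,0,0,0,0.169],[9.4,0,0,0,0,0,0.169],[9.4,0,0,0,0,0,0.169],[9.4,0,0,0,0,0,0.169],[9.4,0,0,0,0,0,0.169],[9.4,0,0,0,0,0,0.169],[9.4,0,0,0,0,0,0.169],[9.4,0,0,0,0,0,0.169],[9.4,0,0,0,0,0,0.169]]'
python3 -m inch '[[9.4,-2.97,4.61,0,0,0,0],[9.4,-2.97,4.61,0,0,0,0],[9.4,-2.97,4.61,0,0,0,0],[9.4,-2.97,4.61,0,0,0,0],[9.4,-2.97,4.61,0,0,0,0],[9.4,-2.97,4.61,0,0,0,0],[9.4,-2.97,4.61,0,0,0,0],[9.4,-2.97,4.61,0,0,0,0],[9.4,-2.97,4.61,0,0,0,0],[9.4,-2.97,4.61,0,0,0,0],[9.4,-2.97,4.61,0,0,0,0],[9.4,0,0,0,0,0,0]]'; python3 -c "
from h import *
st()"
```

```text
time: 1.23
position: [0.1717, 0.5222, 0.2048]
orientation: [[0.27, 0.963, -0.001], [0.963, -0.27, -0.001], [-0.001, -0.0, -1.0]]
force: [0.6, -0.2, 0.2]
opening: 0.999
finger_force: 0.0
time: 2.72
position: [0.5756, 0.0701, 0.2036]
orientation: [[0.27, 0.963, -0.003], [0.963, -0.27, -0.001], [-0.001, -0.002, -1.0]]
force: [-0.0, 1.2, 0.4]
opening: 1.003
finger_force: 0.0
{'time': 2.725, 'q': [0.0238, 0.1563, 1.298, -0.0006, 1.69, 0.2968], 'position': [0.5756, 0.0701, 0.2036], 'orientation': [[0.2697, 0.9629, -0.0026], [0.9629, -0.2697, -0.0007], [-0.0014, -0.0023, -1.0]], 'force': [-0.0286, 1.1839, 0.402], 'torque': [-0.0102, 0.0583, -0.0174], 'opening': 1.0033, 'finger_force': 0.0}
```

```bash
python3 -m inch '[[9.4,0.3,0,4,0,0,0],[9.4,0,0,4,0,0,0],[9.4,0,0,3,0,0,0],[9.4,0,0,2,0,0,0],[9.4,0,0,1,0,0,0],[9.4,0,0,0,0,0,0]]'
python3 -m inch '[[3,0,0,0,0,0,0],[3,0,0,0,0,0,0],[3,0,0,0,0,0,0],[3,0,0,0,0,0,0],[3,0,0,0,0,0,0],[3,0,0,0,0,0,0],[3,0,0,0,0,0,0]]'
```

```text
time: 3.48
position: [0.5743, 0.0767, 0.065]
orientation: [[0.264, 0.965, -0.001], [0.965, -0.264, 0.0], [-0.0, -0.001, -1.0]]
force: [0.4, -0.7, 1.2]
opening: 0.998
finger_force: 0.0
time: 4.35
position: [0.5755, 0.0759, 0.0655]
orientation: [[0.265, 0.964, 0.001], [0.964, -0.265, -0.0], [0.0, 0.001, -1.0]]
force: [0.5, 0.4, 0.7]
opening: 0.339
finger_force: 30.0
```

```bash
python3 -m inch '[[3,-0.3,0.2,0,0,0,-0.024],[3,-0.6,0.2,0,0,0,-0.024],[3,-1.0,0.2,0,0,0,-0.022],[3,-1.2,0.2,0,0,0,0],[3,-1.2,0,0,0,0,0],[3,-1.2,0,0,0,0,0],[3,-1.2,0,0,0,0,0]]'
python3 -m inch '[[3,-1.3,0,0,0,0,0],[3,-1.5,0,0,0,0,0],[3,-1.5,0,0,0,0,0],[3,-1.5,0,0,0,0,0],[3,-1.5,0,0,0,0,0],[3,-1.5,0,0,0,0,0],[3,-1.5,0,0,0,0,0],[3,-1.0,0,0,0,0,0],[3,-0.6,0,0,0,0,0],[3,-0.3,0,0,0,0,0],[3,0,0,0,0,0,0]]'
python3 - <<'E'
from h import *
snap('top','t1',(180,250,280,380),7)
E
```

```text
time: 5.22
position: [0.5688, 0.0078, 0.0655]
orientation: [[0.197, 0.98, 0.0], [0.98, -0.197, 0.0], [0.0, 0.0, -1.0]]
force: [0.5, 2.9, 0.4]
opening: 0.343
finger_force: 30.0
time: 6.6
position: [0.5448, -0.1114, 0.0653]
orientation: [[0.197, 0.98, -0.001], [0.98, -0.197, -0.001], [-0.001, -0.0, -1.0]]
force: [0.8, 0.0, -2.0]
opening: 0.336
finger_force: 30.0
```

View pics/t1.png

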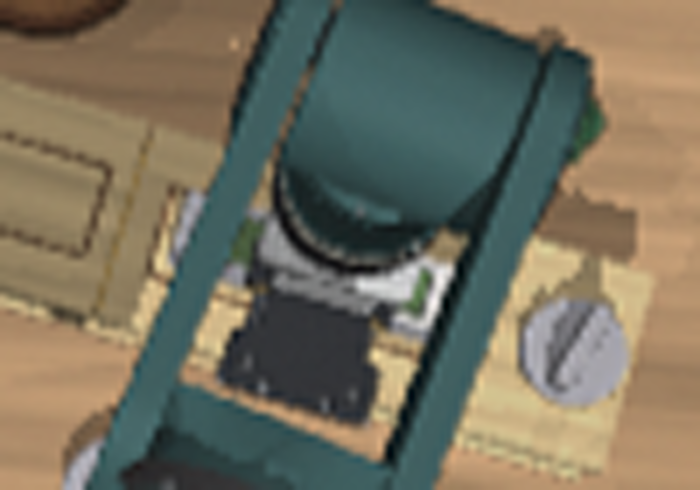

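```bash
python3 -m inch '[[9.4,0,0,0,0,0,0],[9.4,0,0,0,0,0,0],[9.4,0,0,0,0,0,0],[9.4,0,0,0,0,0,0],[9.4,0,0,-2,0,0,0],[9.4,0,0,-5,0,0,0],[9.4,0,0,-5,0,0,0],[9.4,0,-5,-1,0,0,0],[9.4,0,-5,0,0,0,0],[9.4,0,-5,0,0,0,0],[9.4,0,0,0,0,0,0]]'
python3 - <<'E'
from h import *
p,d=snap('top','t2',(180,260,280,380),7); p2,d=snap('side','s2')
a=p[180:260,280:380,::-1]; b=p2[170:320,250:350,::-1]
A=cv2.resize(a,(700,560),interpolation=2); cv2.imwrite('pics/t2.png',A)
E
```

```text
time: 8.02
position: [0.3958, -0.0808, 0.1958]
orientation: [[0.197, 0.98, 0.001], [0.98, -0.197, -0.0], [-0.0, 0.001, -1.0]]
force: [1.4, 0.7, 0.8]
opening: 0.999
finger_force: 0.0
```

View pics/t2.png

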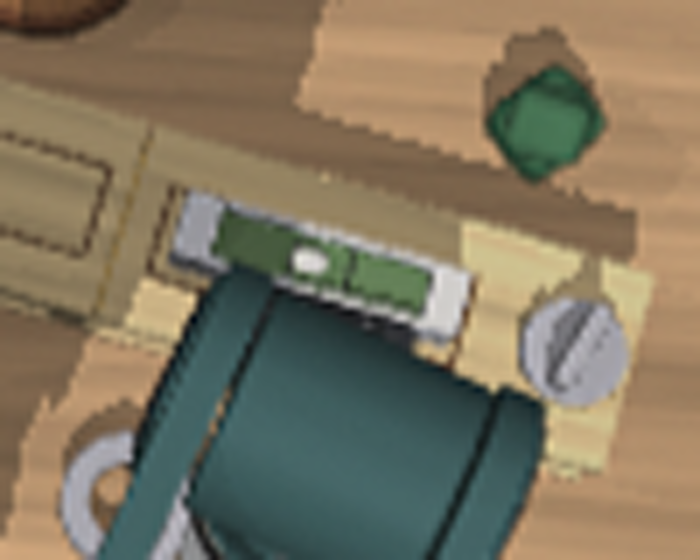

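```bash
python3 - <<'E'
from h import *
pts=np.array([at('top','t2',u,v) for v in range(200,236) for u in range(298,350)])
def rect(m): 
    q=pts[m]; print(len(q),q.mean(0)); print(cv2.minAreaRect((q[:,:2]*1000).astype(np.float32)))
H=np.array([.5644,-.0205]);yy=np.array([.197,.98]);xx=np.array([.98,-.197])
r=(pts[:,:2]-H)@np.c_[xx,yy]
rect((pts[:,2]>.082)&(pts[:,2]<.1)&(abs(r[:,0])<.03)&(r[:,1]>-.185))
P=lambda x,y,z:at('top','t2',(x+.5)/7-.5+280,(y+.5)/7-.5+180,z)
for p in[(187,190),(472,270),(458,338)]: print(P(*p,.09))
for p in[(588,308),(613,320),(552,385),(575,390)]: print(P(*p,.086))
for p in[(575,352)]: print('disc',P(*p,.062))
pts=np.array([at('top','t2',u,v) for v in range(215,245) for u in range(350,372)])
for lo in(.072,.078):
  m=(pts[:,2]>lo)&(pts[:,2]<.1); rect(m)
  q=pts[m][:,:2]; e,V=np.linalg.eigh(np.cov(q.T)); print(e,V[:,1])
E
```

```text
225 [ 0.54536158 -0.11255934  0.08749517]
((544.4788818359375, -113.5534439086914), (139.60980224609375, 33.98615646362305), 79.16866302490234)
[ 0.57300054 -0.04672399  0.09      ]
[ 0.54784015 -0.18387352  0.09      ]
[ 0.51480415 -0.17945231  0.09      ]
[ 0.53582398 -0.24014158  0.086     ]
[ 0.53125675 -0.25221792  0.086     ]
[ 0.49756512 -0.22543037  0.086     ]
[ 0.4962643 -0.2363267  0.086    ]
disc [ 0.51839256 -0.23933832  0.062     ]
44 [ 0.51810618 -0.23912471  0.08279306]
((518.0897216796875, -239.65989685058594), (9.843121528625488, 44.08510971069336), 63.21442794799805)
[9.63098082e-06 1.78389099e-04] [-0.88559716  0.46445416]
39 [ 0.51842199 -0.23942606  0.08378093]
((518.0338134765625, -239.77052307128906), (9.595611572265625, 44.09108352661133), 63.1561279296875)
[8.45421417e-06 1.68738732e-04] [-0.88392724  0.46762446]
```

The level is at ≈(0.545,−0.113), within about 1 mm of the place. The knob axis is at (0.5182,−0.2395) with the bar at yaw ≈ −0.475. Next I'll go above the knob with the fingers part-closed.

```bash
python3 -m inch '[[4,-3.29,3.78,0,0,0,0],[4,-3.29,3.78,0,0,0,0],[4,-3.29,3.78,0,0,0,0],[4,-3.29,3.78,0,0,0,0],[4,0,0,0,0,0,-0.185],[4,0,0,0,0,0,-0.185],[4,0,0,0,0,0,-0.185],[4,0,0,0,0,0,-0.185],[4,0,0,0,0,0,-0.185],[4,0,0,0,0,0,-0.185],[4,0,0,0,0,0,-0.185],[4,0,0,0,0,0,0]]';python3 -c "
from h import *
st()"
```

```text
time: 9.62
position: [0.5215, -0.2407, 0.1946]
orientation: [[-0.889, 0.458, -0.001], [0.458, 0.889, 0.0], [0.001, 0.0, -1.0]]
force: [0.1, -0.2, 0.8]
opening: 0.428
finger_force: 0.0
{'time': 9.625, 'q': [-0.5313, 0.1443, 1.3292, 0.0002, 1.6688, -1.6262], 'position': [0.5215, -0.2407, 0.1946], 'orientation': [[-0.8889, 0.4581, -0.0005], [0.4581, 0.8889, 0.0005], [0.0007, 0.0002, -1.0]], 'force': [0.0683, -0.1963, 0.7526], 'torque': [-0.0201, -0.0161, -0.0181], 'opening': 0.4278, 'finger_force': 0.0}
```

```bash
python3 -m inch '[[4,0.35,0,4,0,0,0],[4,0,0,4,0,0,0],[4,0,0,3,0,0,0],[4,0,0,1.2,0,0,0],[4,0,0,0.5,0,0,0],[4,0,0,0,0,0,0],[0,0,0,0,0,0,0],[0,0,0,0,0,0,0],[0,0,0,0,0,0,0],[0,0,0,0,0,0,0],[0,0,0,0,0,0,0]]'
python3 -m inch '[[0,0,0,0.1,0,0,0],[0,0,0,0.1,0,0,0],[0,0,0,0.1,0,0,0],[0,0,0,0.1,0,0,0],[0,0,0,0,0,0,0]]'
python3 -m inch '[[0,0,0,0.1,0,0,0],[0,0,0,0.1,0,0,0],[0,0,0,0,0,0,0],[0,0,0,0,0,0,0]]'
```

```text
time: 11.0
position: [0.5175, -0.2385, 0.0688]
orientation: [[-0.89, 0.456, 0.001], [0.456, 0.89, 0.0], [-0.001, 0.0, -1.0]]
force: [0.8, 0.2, 0.7]
opening: 0.102
finger_force: 30.0
time: 11.62
position: [0.5175, -0.2389, 0.0652]
orientation: [[-0.89, 0.456, 0.001], [0.456, 0.89, -0.0], [-0.001, -0.0, -1.0]]
force: [-0.9, -0.4, 5.4]
opening: 0.099
finger_force: 30.1
time: 12.12
position: [0.5176, -0.2389, 0.0649]
orientation: [[-0.89, 0.456, 0.001], [0.456, 0.89, -0.001], [-0.002, -0.0, -1.0]]
force: [-4.2, 0.7, 11.6]
opening: 0.104
finger_force: 30.2
```

```bash
python3 -m inch '[[0,0,0,-0.045,0,0,0.1],[0,0,0,-0.045,0,0,0.1],[0,0,0,-0.045,0,0,0.1],[0,0,0,-0.045,0,0,0.1],[0,0,0,-0.045,0,0,0.1],[0,0,0,-0.045,0,0,0.1],[0,0,0,0,0,0,0],[0,0,0,0,0,0,0],[0,0,0,0,0,0,0],[0,0,0,0,0,0,0],[0,0,0,0,0,0,0],[0,0,0,0,0,0,0]]'
python3 -m inch '[[0,0,0,0,0,0,0],[0,0,0,0,0,0,0],[0,0,0,0,0,0,0],[0,0,0,0,0,0,0],[0,0,0,0,0,0,0],[0,0,0,0,0,0,0]]'
python3 - <<'E'
from h import *
p,_=snap('top','t3'); q,_=snap('side','s3')
a=cv2.resize(p[190:250,290:390,::-1],(800,480)[:2],interpolation=2)[:,:500]
b=cv2.resize(q[170:300,255:340,::-1],(314,480),interpolation=2)[:, :300]
cv2.imwrite('pics/m3.png',np.hstack([a,b])); st()
E
```

```text
time: 13.62
position: [0.5181, -0.2381, 0.0675]
orientation: [[-0.477, 0.879, 0.002], [0.879, 0.477, 0.0], [-0.001, 0.002, -1.0]]
force: [-1.0, 2.5, 10.5]
opening: 0.103
finger_force: 30.0
time: 14.38
position: [0.5181, -0.2381, 0.0675]
orientation: [[-0.477, 0.879, 0.003], [0.879, 0.477, 0.0], [-0.001, 0.002, -1.0]]
force: [-1.5, 2.5, 9.9]
opening: 0.107
finger_force: 30.0
{'time': 14.475, 'q': [-0.5312, 0.1966, 1.5253, 0.0015, 1.4176, -1.0289], 'position': [0.5181, -0.2381, 0.0675], 'orientation': [[-0.4772, 0.8788, 0.0025], [0.8788, 0.4772, 0.0003], [-0.0009, 0.0023, -1.0]], 'force': [-1.8744, 3.3255, 11.2914], 'torque': [0.7497, 0.3185, 0.1022], 'opening': 0.1053, 'finger_force': 30.0123}
```

View pics/m3.png

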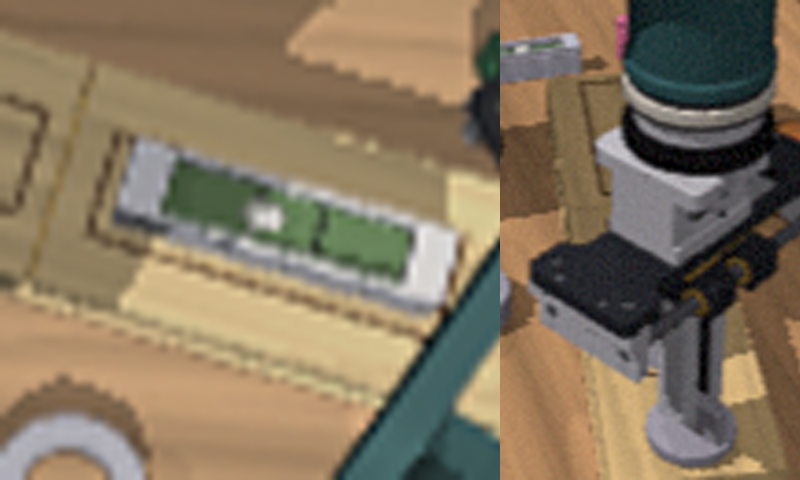

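In the top view (left half) the bubble is at (265,214), with the window's middle at about (289,220). It is ≈10 mm towards the hinge, so it needs ≈0.6 rad more.

```bash
python3 -m inch '[[0,0,0,-0.045,0,0,0.1],[0,0,0,-0.045,0,0,0.1],[0,0,0,-0.045,0,0,0.1],[0,0,0,-0.045,0,0,0.1],[0,0,0,-0.045,0,0,0.1],[0,0,0,-0.04,0,0,0.1],[0,0,0,0,0,0,0],[0,0,0,0,0,0,0],[0,0,0,0,0,0,0],[0,0,0,0,0,0,0],[0,0,0,0,0,0,0],[0,0,0,0,0,0,0]]'
python3 -m inch '[[0,0,0,0,0,0,0],[0,0,0,0,0,0,0],[0,0,0,0,0,0,0],[0,0,0,0,0,0,0],[0,0,0,0,0,0,0],[0,0,0,0,0,0,0]]'
cat > bub.py <<'E'
from h import *
import sys
def prof(img):
    c=arm.camera_info('top');K=np.array(c['intrinsics']);R=np.array(c['R']);t=np.array(c['t'])
    y=np.array([.19,.98,0]);y/=np.linalg.norm(y);x=np.array([y[1],-y[0],0]);C=np.array([.5449,-.1131,.088])
    s=np.arange(-75,76,.5); o=np.arange(-3,3.1,1)
    X=C+(s[:,None,None]*y+o[None,:,None]*x)/1000
    q=(X@R.T+t)@K.T; q=(q[...,:2]/q[...,2:]).astype(np.float32)
    v=cv2.remap(img,q[...,0],q[...,1],cv2.INTER_LINEAR).astype(float)
    w=v[...,2].mean(1); # red channel (BGR)
    g=(v.min(2).mean(1))
    ends=np.abs(s)>40; m=np.abs(s)<36
    thr=110; b=s[m&(w>thr)]
    win=s[w<thr]; win=win[np.abs(win)<60]
    print('bubble',b.min() if len(b) else None,b.max() if len(b) else None,'mid',b.mean() if len(b) else None,'window',win.min(),win.max(),(win.min()+win.max())/2)
    k=s[m]; print(dict(zip(k[::6].tolist(),w[m][::6].round().tolist())))
for f in ['t0' ]: pass
prof(cv2.imread('pics/t3_full.png'))
p,_=snap('top',sys.argv[1]); prof(p[...,::-1].copy())
cv2.imwrite(f'pics/{sys.argv[1]}.png',cv2.resize(p[190:250,290:365,::-1],(600,480),interpolation=2)); st()
E
python3 bub.py t4
```

```text
time: 15.98
position: [0.5189, -0.2377, 0.0702]
orientation: [[0.102, 0.995, 0.004], [0.995, -0.102, 0.001], [0.001, 0.004, -1.0]]
force: [0.2, 4.7, 10.2]
opening: 0.108
finger_force: 30.0
time: 16.73
position: [0.5189, -0.2377, 0.0702]
orientation: [[0.102, 0.995, 0.004], [0.995, -0.102, 0.001], [0.001, 0.004, -1.0]]
force: [1.4, 4.2, 9.4]
opening: 0.097
finger_force: 30.0
bubble 0.5 17.0 mid 8.75 window -50.0 51.5 0.75
{-35.5: 105.0, -32.5: 104.0, -29.5: 104.0, -26.5: 105.0, -23.5: 104.0, -20.5: 105.0, -17.5: 99.0, -14.5: 76.0, -11.5: 87.0, -8.5: 103.0, -5.5: 103.0, -2.5: 98.0, 0.5: 113.0, 3.5: 168.0, 6.5: 200.0, 9.5: 184.0, 12.5: 168.0, 15.5: 135.0, 18.5: 95.0, 21.5: 77.0, 24.5: 74.0, 27.5: 74.0, 30.5: 73.0, 33.5: 74.0}
bubble -7.5 10.5 mid 1.5 window -49.5 52.0 1.25
{-35.5: 104.0, -32.5: 104.0, -29.5: 103.0, -26.5: 103.0, -23.5: 102.0, -20.5: 104.0, -17.5: 100.0, -14.5: 84.0, -11.5: 85.0, -8.5: 95.0, -5.5: 179.0, -2.5: 207.0, 0.5: 206.0, 3.5: 208.0, 6.5: 183.0, 9.5: 128.0, 12.5: 86.0, 15.5: 62.0, 18.5: 71.0, 21.5: 73.0, 24.5: 73.0, 27.5: 73.0, 30.5: 73.0, 33.5: 74.0}
{'time': 16.775, 'q': [-0.5306, 0.1948, 1.5219, 0.0027, 1.4217, -0.4288], 'position': [0.5189, -0.2377, 0.0702], 'orientation': [[0.102, 0.9948, 0.0041], [0.9948, -0.102, 0.0007], [0.0011, 0.004, -1.0]], 'force': [1.11, 3.4794, 10.6879], 'torque': [0.7664, 0.0899, 0.0404], 'opening': 0.1013, 'finger_force': 30.0195}
```

View pics/t4.png

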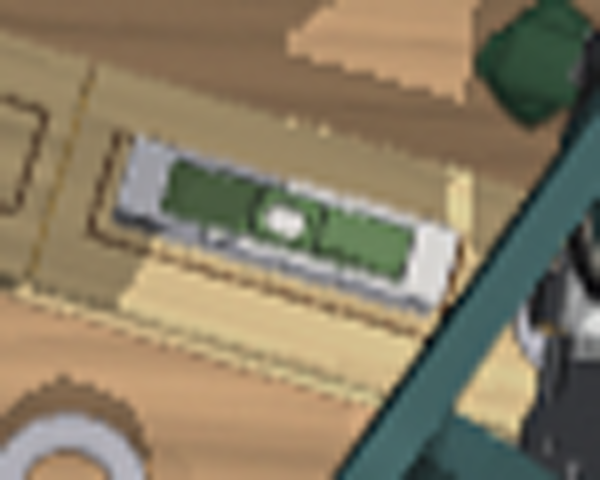

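The bubble now sits between the lines: centre ≈(287,222), lines at about (257,212) and (318,232). I'll press a little harder to confirm the foot is home, then check that the reading stays put.

```bash
python3 -m inch '[[0,0,0,0.05,0,0,0],[0,0,0,0.05,0,0,0],[0,0,0,0.05,0,0,0],[0,0,0,0,0,0,0],[0,0,0,0,0,0,0],[0,0,0,0,0,0,0],[0,0,0,0,0,0,0],[0,0,0,0,0,0,0],[0,0,0,0,0,0,0],[0,0,0,0,0,0,0],[0,0,0,0,0,0,0],[0,0,0,0,0,0,0]]'
python3 bub.py t5 | grep -v '{'
```

```text
time: 18.27
position: [0.519, -0.2378, 0.07]
orientation: [[0.102, 0.995, 0.005], [0.995, -0.102, 0.0], [0.001, 0.005, -1.0]]
force: [-0.7, 4.9, 15.2]
opening: 0.102
finger_force: 30.0
bubble 0.5 17.0 mid 8.75 window -50.0 51.5 0.75
bubble -7.5 11.0 mid 1.75 window -49.5 52.0 1.25
```

```bash
python3 -c "
from bench import arm
print(arm.job_done())"
```

```text
the job is handed in; nothing more can be done
None
```

I handed the job in at about 18 s; the hand-in gave no verdict. The level was slid into the leaf's outlined place (within about 1 mm when last measured) and let go, and the knob is still gripped and pressed home at about 15 N with the bubble about 0.5 mm from centre.

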